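# Stand the waxed boots back on their soles

## Robot

A 6-joint arm with a two-finger parallel gripper is mounted at the origin on the work surface. World frame = base frame: x ahead of the robot, y to its left, z up, the work surface at z = 0. Lengths are in mm, angles in rad, forces in N, time in s.
With the tool pointing down it reaches from about 275 to 750 mm from the base axis. Payload 10.2 kg.
Tool frame: the origin (TCP) lies midway between the tips of the shut fingers; the grasp point (between the pads) lies 19 mm behind it (ctrl.tcp_to_grasp is the z of the grasp point in the tool frame, in mm); z points along the fingers, y is the direction in which the jaws open and shut (so a half turn about z gives the same grasp; the last joint's range is limited). The gripper opens to 85 mm and grips with 20 to 120 N. Pads are 22 mm wide; open, the fingers measure 114 mm over their backs; the gripper's body (76 mm by 85 mm) begins 54 mm behind the grasp point. The pads swing forward as they close: fully open they stand 13 mm farther back than shut.
Start: joints at [-1.53, 0.313, 1.498, -0, 1.331, -0.223], TCP at [136.881, -506.848, 231.294] pointing down, gripper open.
Joint ranges: [-2.94, 2.94], [-0.97, 2.17], [0.19, 2.56], [-1.23, 4.37], [0.02, 3.11], [-2.88, 2.88]. Speed limits (rad/s): [2.39, 2.39, 3.01, 3.14, 3.14, 3.14].

## Interface

Orientations are given as a unit quaternion [w, x, y, z].
In Python, from rig import sensors, capture, order, ctrl gives the robot as it stands. The module is installed in compiled form; this text tells all that it offers.
- The arm moves only by the tool play_rows, never from a script. Its argument "deltas" is a list of rows, each a list of 7 numbers: the shift along the world's x, y, z in units of 40 mm (1.0 is 40 mm), then the turn, a rotation vector about the world's x, y, z in units of 6 degrees (1.0 is 6 degrees), then the opening, from -1 (shut) to 1 (fully open). A call has 1 to 8 rows; each row shifts and turns the commanded pose from where the row before left it; what a row does not reach is not made up. A row lasts 1/12 s, in which the tool goes at most 41.7 mm and 7.16 degrees, less where a joint would pass 70% of its speed; a pose out of reach is approached as far as the arm can. A call is refused whole if a number of a shift passes 1 or a number of a turn 1, either way. A call with a gripper value outside its range is refused whole. The fingers move at their own pace and stop on an object; "squeeze" is the grip in N (left out, the last holds). Time passes only in rows, so rows that do not move let the fingers close. It gives the time, the measured TCP pose, the force and the opening at its end, in the units of the state.
- sensors.sense(): the state, without advancing time (a new reading comes with each control period).
- capture(name): name is "scene" or "side" or "wrist"; returns a dict with "pixels" (400x640x3 uint8, red, green, blue), "z_map" (400x640 float32, mm along the optical axis (not along the pixel's ray), 0 where there is no reading), "fx", "fy", "cx", "cy" (pixels), "eye" and "rotation" of the camera in the world; the wrist camera has in their place "tool_from_camera" (4x4, takes a point from camera to tool coordinates, whose origin is the TCP and whose axes are the flange's). Camera axes: x right, y down, z forward; pixel columns grow to the right and rows downward; lengths in mm; the calibration is good to about 2 mm. A picture is of the moment at which its call begins: read the wrist's pose just before it.
- order.finish_job(): hands the job in, once; it reports no verdict.
The state is a dict: "time_s": time; "joints": joint angles; "dq": joint speeds; "tau": joint torques, N m; "eef_pos": TCP position; "ee_rot": TCP orientation; "force": force on the tool from outside, world axes, zero at the start; "wrist_torque": the same for the moment, N m; "grip_width": opening from 0.0 (shut) to 1.0 (fully open).
Only numpy, scipy, OpenCV 4.12 (cv2) and the standard library are available. Lean on these libraries where they do the work, as an engineer would, in place of code of your own. Each camera call takes 0.05 s, during which the arm holds its last target. There are 200 camera calls.

## Task

Two small fired-clay boots were laid on their backs on the canvas-faced ware board, toes up, while the wax on their soles dried. Push each one upright with the fingertips, in either order, so that both stand on their soles about where they lay. Let each boot come down gently rather than slap over, never pinch, lift or drag a boot, and leave the other things where they are.

Things in the scene. Friction and masses are not known exactly. Their poses are not given: they have to be found in the camera images.
- boot_a: Loose terracotta boot, 0.34 to 0.53 kg, 150 mm heel to toe, 155 mm sole to rim, twin of boot_b. Origin: middle of the rear lower edge of the heel, the edge it turns over. x axis: up the shaft, heel to rim; z: heel to toe; y: across. Starts on its back: x level, z up, origin at board height, shaft 74 mm thick with its top 75 mm above the board, sole in the plane x=0. Upright when x points up.
- boot_a_instep (a point): Middle of the front of the boot's foot near the toe, where to push: 51 mm from the sole, 112 mm from the heel's rear. Here the foot is 48 mm wide; on towards the toe it rounds off. A slow level push (3 to 8 N) towards the boot's -x with the fingertips 105 to 115 mm above the board, where they clear the shaft, tips the boot over its heel edge; the canvas keeps the heel from slipping.
- boot_a_rim (a point): Centre of the open rim of the shaft (74 mm across). Past its balance, some 50 deg from lying, the boot falls on by itself; a finger kept at the same height in the crook of the foot then meets the shaft's front (73 mm from the boot's back) and, moving on slowly, lets the shaft down upright.
- boot_b: Loose terracotta boot, 0.34 to 0.53 kg, 150 mm heel to toe, 155 mm sole to rim, twin of boot_a. Origin: middle of the rear lower edge of the heel, the edge it turns over. x axis: up the shaft, heel to rim; z: heel to toe; y: across. Starts on its back: x level, z up, origin at board height, shaft 74 mm thick with its top 75 mm above the board, sole in the plane x=0. Upright when x points up.
- boot_b_instep (a point): Middle of the front of the boot's foot near the toe, where to push: 51 mm from the sole, 112 mm from the heel's rear. Here the foot is 48 mm wide; on towards the toe it rounds off. A slow level push (3 to 8 N) towards the boot's -x with the fingertips 105 to 115 mm above the board, where they clear the shaft, tips the boot over its heel edge; the canvas keeps the heel from slipping.
- boot_b_rim (a point): Centre of the open rim of the shaft (74 mm across). Past its balance, some 50 deg from lying, the boot falls on by itself; a finger kept at the same height in the crook of the foot then meets the shaft's front (73 mm from the boot's back) and, moving on slowly, lets the shaft down upright.
- ware_board: Fixed plywood board with a canvas face, 360 x 680 x 20 mm, both boots lie on it; origin at the centre of its underside, its top 20 mm above the table.
- wax_jar: Cream jar with a green lid, 50 mm wide, 70 mm high, standing on the board; origin under its centre. Leave alone.
- water_cup: Blue cup, 56 mm wide, 62 mm high, standing on the board; origin under its centre. Leave alone.
- bisque_bowl: Pale bowl, 124 mm wide, 52 mm high, on the table; origin under its centre. Leave alone.
- kiln_post_a: Cream square kiln post, 34 x 34 mm, 98 mm high, standing on the table; origin under its centre. Leave alone.
- kiln_post_b: As kiln_post_a. Leave alone.
Mind the look-alikes: they are no part of the job. Leave any blue look-alike of the boot_b alone.

How it is judged (in metres and radians):
At the end, for the whole second after the job is handed in: Both boots stand still on the board on their soles, within about 5 degrees of upright, their heels less than 50 mm from where they started; jar, cup, bowl and posts within 15 mm of their starts (angle between each of boot_a, boot_b's own x axis and vertical below 0.08 rad and height (world z) of boot_a between 0.015 and 0.025 m and distance of each of boot_a, boot_b from where it was at the start of the episode below 0.05 m and linear speed of each of boot_a, boot_b below 0.02 m/s and angular speed of each of boot_a, boot_b below 0.1 rad/s and height (world z) of boot_b between 0.015 and 0.025 m and distance of each of wax_jar, water_cup, bisque_bowl, kiln_post_a, kiln_post_b from where it was at the start of the episode below 0.015 m); the robot touches nothing.
It fails at once if a boot is lifted: its heel edge leaves the board by more than 20 mm (height (world z) of any of boot_a, boot_b above 0.04 m).
It fails at once if a boot is pinched or pressed with more than 35 N (contact force between the fingers and boot_a above 35 N or contact force between the fingers and boot_b above 35 N).
It fails at once if a boot is dragged or carried: its heel edge is more than 60 mm from where it lay (distance of any of boot_a, boot_b from where it was at the start of the episode above 0.06 m).
It fails at once if a boot slaps over: it turns faster than 5 rad/s (angular speed of any of boot_a, boot_b above 5 rad/s).
It fails at once if another thing is disturbed: moved more than 25 mm (distance of any of wax_jar, water_cup, bisque_bowl, kiln_post_a, kiln_post_b from where it was at the start of the episode above 0.025 m).
It also fails if it takes over 58 s, if anything falls off the work surface, if the arm or the gripper's body presses on something with over 40 N, if the wrist force passes 120 N, or if a joint passes its speed limit or range.

## Working session

There is one attempt and no reset: what is moved stays moved. The work goes in short steps, Python scripts to look and compute and a tool call to move; the robot and the scene stay as the last step left them, time stands still between calls to the robot, and variables do not carry over. Pictures are saved under pics/ and viewed, about 8 in all and at most 12, crops included, and the job is handed in when it is done.

Besides the shell and the picture viewer there is one more tool, called after "Call:" by a JSON object that holds its "op" and its "data". play_rows: Moves the arm, as the interface text tells. Its arguments: {"type":"object","properties":{"deltas":{"type":"array","items":{"type":"array","items":{"type":"number"}}},"squeeze":{"type":"number"}},"required":["deltas"]}

```bash
mkdir -p pics; python3 - <<'E'
from rig import sensors,capture
import cv2,numpy as np,pickle
for n in("scene","side"):
    c=capture(n); pickle.dump(c,open(n+".pkl","wb"))
    cv2.imwrite(f"pics/{n}.png",c["pixels"][:,:,::-1]); print(n,c["eye"],c["rotation"],c["fx"],c["cx"],c["cy"])
print(sensors.sense())
E
```

```text
scene [1467.36395072  -62.48780842 1084.81603498] [-0.28936851  0.66888495  0.63233258 -0.26270574] 448.5825044496806 320.1725992031628 201.83545735311608
side [ 447.13705921  786.68222561 1050.85958705] [ 0.0086372  -0.02195158  0.93959338 -0.34147886] 456.85605156312585 313.4784560463308 203.085133202128
{'time_s': 0.1, 'joints': array([-1.53037177e+00,  3.13415749e-01,  1.49833169e+00, -9.93647332e-06,
        1.33101486e+00, -2.23391758e-01]), 'dq': array([ 1.24798506e-03, -1.15849290e-03, -2.07019164e-03,  5.44635500e-05,
       -1.65641000e-03,  9.37971219e-04]), 'tau': array([ 2.40325186e-03, -4.12900472e+01, -2.60142803e+01, -1.97830295e-04,
        3.02821136e-03,  9.04799947e-06]), 'eef_pos': array([ 136.88330914, -506.6108675 ,  230.79227516]), 'ee_rot': array([-5.82818173e-04,  9.91312401e-01,  1.31527114e-01,  4.86218807e-05]), 'force': array([-0.33222574, -0.80274985, -0.00543128]), 'wrist_torque': array([ 0.01045769,  0.0359611 , -0.00132398]), 'grip_width': 1.005113013566711}
```

View pics/scene.png

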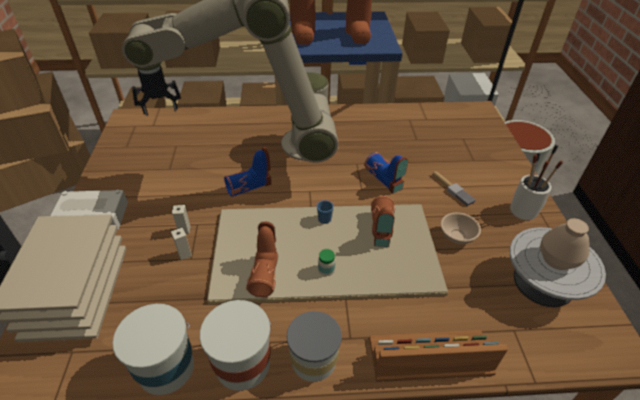

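View pics/side.png

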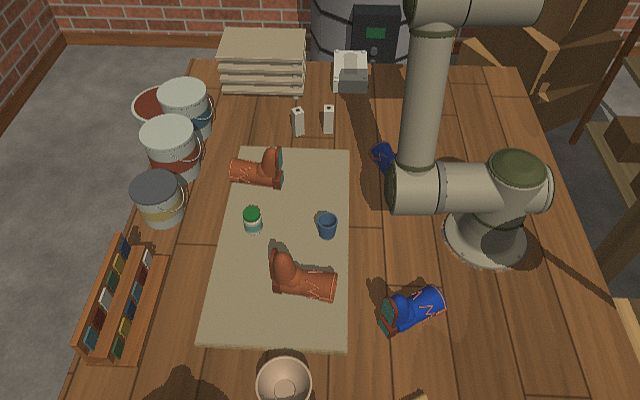

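Candidates: terracotta boots on the board at scene (265,260)/side (257,168) and scene (383,220)/side (300,277). The look-alikes are blue boots at scene (250,175) and (388,170), plus two red boot-like things on the shelf at (303,20) and (355,20). I choose the two terracotta ones on the board and will measure them using colour and depth.

```bash
cat > h.py <<'E'
import numpy as np,cv2
from scipy.spatial.transform import Rotation as R
def cloud(c):
    q=c["rotation"]; q=np.array(q)
    M=R.from_quat(q[[1,2,3,0]]).as_matrix()
    v,u=np.mgrid[:400,:640]; z=c["z_map"]
    P=np.stack([(u-c["cx"])/c["fx"]*z,(v-c["cy"])/c["fy"]*z,z],-1)@M.T+c["eye"]
    return P
def boots(c,zmin=28):
    P=cloud(c); h=cv2.cvtColor(c["pixels"],cv2.COLOR_RGB2HSV)
    m=(((h[...,0]<12)|(h[...,0]>174))&(h[...,1]>110)&(c["z_map"]>0)&(P[...,2]>zmin)&(P[...,2]<230)&(P[...,0]>250)&(P[...,0]<750)&(abs(P[...,1])<350)).astype(np.uint8)
    n,l,s,_=cv2.connectedComponentsWithStats(m)
    return [(P[l==i],s[i]) for i in range(1,n) if s[i,4]>150],P
E
python3 - <<'E'
from h import *; import pickle
np.set_printoptions(precision=1,suppress=True)
allp=[]
for n in("scene","side"):
    c=pickle.load(open(n+".pkl","rb")); B,P=boots(c)
    for p,s in B: print(n,s,p.mean(0),p.min(0),p.max(0)); allp.append(p)
    bp=P[(np.abs(P[...,2]-20)<6)]; print("board z",np.median(bp[:,2]))
A=np.vstack(allp)
for sg in(-1,1):
    Q=A[(A[:,1]*sg>0)]
    c=Q.mean(0)
    sh=Q[(Q[:,2]>70)&(Q[:,2]<105)]; ft=Q[Q[:,2]>125]
    print("side",sg,len(Q),"shaft",sh.mean(0),"foot",ft.mean(0),ft.min(0),ft.max(0))
    (cx,cy),wh,an=cv2.minAreaRect(Q[:,:2].astype(np.float32)); print(cx,cy,wh,an)
    d=Q[:,:2]-Q[:,:2].mean(0); w,v=np.linalg.eigh(d.T@d); print("pca",v[:,1])
    np.save(f"b{sg}.npy",Q)
for n in("scene","side"):
    c=pickle.load(open(n+".pkl","rb"))
    im=c["pixels"][:,:,::-1]
    crop=im[190:310,190:460] if n=="scene" else im[130:320,200:370]
    cv2.imwrite(f"pics/{n}_crop.png",cv2.resize(crop,None,fx=2.9,fy=2.9))
E
```

```text
scene [371 196  23  44 535] [503.7 202.6  92.6] [422.5 172.6  39.6] [580.2 254.5 171. ]
scene [ 247  222   31   74 1447] [ 676.8 -156.6   94.1] [ 591.4 -203.7   28.1] [ 748.6 -121.2  171.6]
board z 19.314388568247978
side [ 228  146   55   43 1320] [ 658.8 -136.2   89.5] [ 587.8 -186.9   28.6] [ 746.9 -116.2  170. ]
side [ 269  248   69   55 1941] [505.8 226.1  96.6] [418.3 179.9  28.1] [578.  262.6 171.6]
side [379 296  19  39 224] [295.5 310.1  83.2] [275.5 280.6  28.9] [315.  326.9 151.2]
board z 18.493120140183464
side -1 2767 shaft [ 686.  -151.1   86.3] foot [ 616.6 -143.2  148.6] [ 589.3 -171.3  125. ] [ 642.8 -119.4  171.6]
666.9691162109375 -154.52447509765625 (80.95799255371094, 157.36404418945312) 82.32939910888672
pca [-1.   0.2]
side 1 2700 shaft [476.6 224.3  85.8] foot [520.  223.8 150.5] [287.2 174.8 125.1] [580.2 326.6 171.6]
420.6232604980469 235.25677490234375 (90.62815856933594, 327.4779052734375) 71.14950561523438
pca [-0.9  0.3]
```

View pics/side_crop.png

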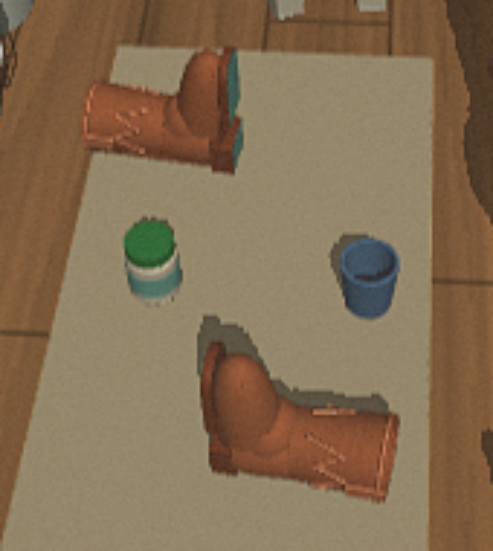

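The crop confirms two terracotta boots, toes up with green soles. One has its rim towards +x, with its sole at crop (235,110). The other has its rim towards the robot, with its sole at crop (210,410). The blue one leaked into the second cluster, so I refit without it and check the neighbours.

```bash
python3 - <<'E'
from h import *; import pickle
np.set_printoptions(precision=1,suppress=True)
for sg in(-1,1):
    Q=np.load(f"b{sg}.npy"); Q=Q[Q[:,0]>380]
    r=cv2.minAreaRect(Q[:,:2].astype(np.float32)); bx=cv2.boxPoints(r)
    print(sg,r); 
    e=bx[1]-bx[0]; f=bx[2]-bx[1]; a=e if np.linalg.norm(e)>np.linalg.norm(f) else f; a/=np.linalg.norm(a); a*=-sg*np.sign(a[0])
    o=np.array(r[0])-a*max(r[1])/2; y=np.array([-a[1],a[0]])
    print("axis",a,np.degrees(np.arctan2(a[1],a[0])),"heel",o)
    d=Q[:,:2]-o; s=d@a; t=d@y
    for lo,hi in((60,95),(95,110),(105,122),(122,135),(135,150),(150,165)):
        k=(Q[:,2]-20>lo)&(Q[:,2]-20<hi)&(s<(90 if lo>=95 else 200))
        if k.any(): print(lo,hi,"s",np.percentile(s[k],[1,50,99]),"t",np.percentile(t[k],[1,50,99]))
    sh=s>110; print("shaft t",np.percentile(t[sh],[1,99]),"shaft top",np.percentile(Q[sh][:,2],99))
c=pickle.load(open("side.pkl","rb")); P=cloud(c)
for n,u,v in(("jar",252,212),("cup",327,218)): print(n,P[v,u])
E
```

```text
-1 ((666.9691162109375, -154.52447509765625), (80.95799255371094, 157.36404418945312), 82.32939910888672)
axis [ 1.  -0.1] -7.6705956 heel [ 589. -144.]
60 95 s [  4.5  95.1 154.9] t [-28.2   6.1  26.9]
95 110 s [ 2.8 42.9 56.8] t [-21.9  15.6  25.1]
105 122 s [ 2.5 40.8 53.3] t [-21.9  14.9  24.5]
122 135 s [ 1.3 32.1 49.7] t [-22.1   9.5  23.4]
135 150 s [ 1.6 19.8 41.2] t [-19.6   0.8  19.6]
150 165 s [ 9.4 10.7 12. ] t [-4.2 -4.  -3.8]
shaft t [-38.1  38. ] shaft top 95.89363519857807
1 ((500.3626403808594, 212.31298828125), (79.32257843017578, 157.43299865722656), 80.9462661743164)
axis [-1.   0.2] 170.94626 heel [578.1 199.9]
60 95 s [  8.  107.8 156. ] t [-28.6  -8.3  27.8]
95 110 s [ 4.9 38.8 56.6] t [-26.4 -20.6  25.4]
105 122 s [ 5.1 36.2 54.2] t [-25.5 -18.4  25.4]
122 135 s [ 3.9 29.9 49.6] t [-24.7 -13.3  24.2]
135 150 s [ 1.4 20.6 41.7] t [-21.2  -2.8  20.3]
150 165 s [4.1 5.5 8.5] t [-4.5 -1.5  6.8]
shaft t [-38.7  35.8] shaft top 95.78965616871176
jar [650.8  21.2  89.2]
cup [447.8   9.1  59.4]
```

Call:
{"op": "play_rows", "data": {"deltas": [[0.85, 0.55, 0, 0, 0, 0.7, -1], [0.85, 0.55, 0, 0, 0, 0.7, -1], [0.85, 0.55, 0, 0, 0, 0.7, -1], [0.85, 0.55, 0, 0, 0, 0.7, -1], [0.85, 0.55, 0, 0, 0, 0.7, -1], [0.85, 0.55, 0, 0, 0, 0.7, -1], [0.85, 0.55, 0, 0, 0, 0.7, -1], [0.85, 0.55, 0, 0, 0, 0.7, -1]], "squeeze": 20}}

```text
time_s: 0.77
eef_pos: [410.3, -329.3, 231.1]
ee_rot: [-0.0, 0.91, 0.414, -0.0]
force: [0.6, -0.2, 0.3]
grip_width: 0.003
```

Call:
{"op": "play_rows", "data": {"deltas": [[0.85, 0.55, 0, 0, 0, 0.7, -1], [0.85, 0.55, 0, 0, 0, 0.7, -1], [0.85, 0.55, 0, 0, 0, 0.7, -1], [0.85, 0.55, 0, 0, 0, 0.7, -1], [0.85, 0.55, 0, 0, 0, 0.7, -1], [0.85, 0.55, 0, 0, 0, 0.7, -1], [0.85, 0.55, 0, 0, 0, 0.7, -1], [0.85, 0.55, 0, 0, 0, 0.7, -1]]}}

```text
time_s: 1.43
eef_pos: [682.1, -153.3, 230.9]
ee_rot: [-0.0, 0.752, 0.66, -0.0]
force: [0.4, -0.8, -0.1]
grip_width: 0.004
```

Call:
{"op": "play_rows", "data": {"deltas": [[0, -0.08, -0.7, 0, 0, 0, -1], [0, 0, -0.7, 0, 0, 0, -1], [0, 0, -0.7, 0, 0, 0, -1], [0, 0, -0.42, 0, 0, 0, -1], [0, 0, 0, 0, 0, 0, -1]]}}

```text
time_s: 1.85
eef_pos: [679.1, -157.3, 125.4]
ee_rot: [-0.004, 0.753, 0.658, -0.002]
force: [-0.0, 0.1, -0.8]
grip_width: -0.001
```

```bash
python3 - <<'E'
from rig import capture
import cv2
c=capture("side"); cv2.imwrite("pics/p1.png",cv2.resize(c["pixels"][90:230,180:400,::-1],None,fx=3,fy=3))
E
```

```text
(no output)
```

View pics/p1.png

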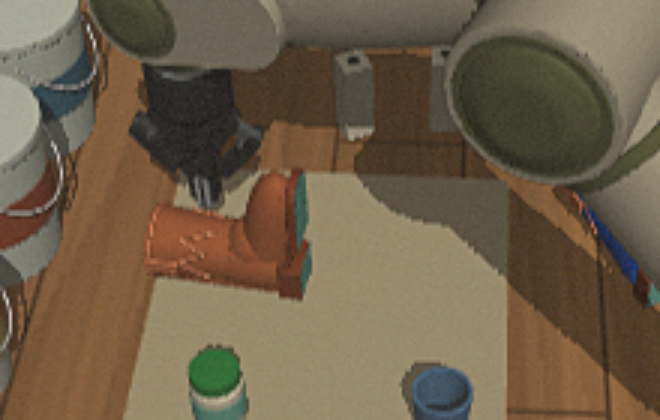

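The view shows the shut fingers at (205,195), behind the foot and above the shaft. The knuckles stick out about 60 mm along the push direction, where they could foul the toe and rim, so I turn the tool 90° first.

Call:
{"op": "play_rows", "data": {"deltas": [[0, 0, 0.8, 0, 0, 1, -1], [0, 0, 0.8, 0, 0, 1, -1], [0, 0, 0, 0, 0, 1, -1], [0, 0, 0, 0, 0, 1, -1], [0, 0, 0, 0, 0, 1, -1], [0, 0, 0, 0, 0, 1, -1], [0, 0, 0, 0, 0, 1, -1], [0, 0, 0, 0, 0, 1, -1]]}}

```text
time_s: 2.57
eef_pos: [681.3, -158.3, 196.8]
ee_rot: [0.001, 0.418, 0.909, 0.0]
force: [0.5, -0.2, -0.1]
grip_width: -0.0
```

Call:
{"op": "play_rows", "data": {"deltas": [[0, 0, 0, 0, 0, 1, -1], [0, 0, 0, 0, 0, 1, -1], [0, 0, 0, 0, 0, 1, -1], [0, 0, 0, 0, 0, 1, -1], [0, 0, -0.5, 0, 0, 1, -1], [0, 0, -0.5, 0, 0, 1, -1], [0, 0, -0.4, 0, 0, 1, -1], [0, 0, 0, 0, 0, 0, -1]]}}

```text
time_s: 3.23
eef_pos: [680.1, -157.8, 136.8]
ee_rot: [-0.002, 0.065, 0.998, 0.001]
force: [0.0, -0.5, -0.6]
grip_width: 0.003
```

Call:
{"op": "play_rows", "data": {"deltas": [[-0.124, 0.057, -0.15, 0, 0, 0, -1], [-0.124, 0.017, 0, 0, 0, 0, -1], [-0.124, 0.017, 0, 0, 0, 0, -1], [-0.124, 0.017, 0, 0, 0, 0, -1], [-0.124, 0.017, 0, 0, 0, 0, -1], [-0.124, 0.017, 0, 0, 0, 0, -1], [-0.124, 0.017, 0, 0, 0, 0, -1], [-0.124, 0.017, 0, 0, 0, 0, -1]]}}

```text
time_s: 3.9
eef_pos: [641.9, -151.4, 134.2]
ee_rot: [0.002, 0.067, 0.998, -0.001]
force: [4.2, -0.5, 7.2]
grip_width: 0.003
```

Call:
{"op": "play_rows", "data": {"deltas": [[-0.1, 0.013, 0, 0, 0, 0, -1], [-0.1, 0.013, 0, 0, 0, 0, -1], [-0.1, 0.013, 0, 0, 0, 0, -1], [-0.1, 0.013, 0, 0, 0, 0, -1], [-0.1, 0.013, 0, 0, 0, 0, -1]]}}

```text
time_s: 4.32
eef_pos: [622.0, -148.9, 134.4]
ee_rot: [0.002, 0.067, 0.998, -0.001]
force: [2.2, -0.7, 7.0]
grip_width: 0.001
```

```bash
python3 - <<'E'
from rig import capture
import cv2
c=capture("side"); cv2.imwrite("pics/p2.png",cv2.resize(c["pixels"][90:230,180:400,::-1],None,fx=3,fy=3))
E
```

```text
(no output)
```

View pics/p2.png

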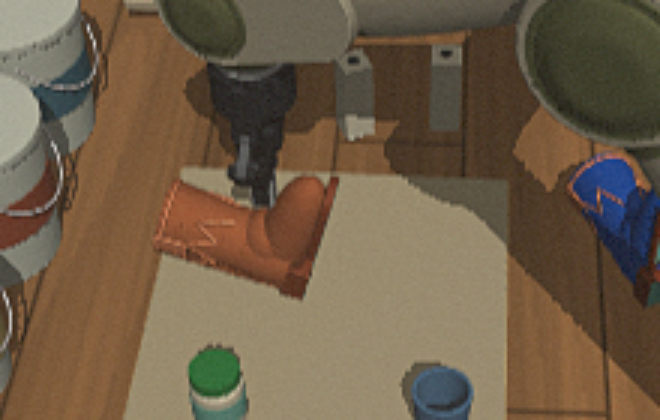

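The boot is tipping cleanly, about 20°, with its heel at (300,290) in place. I carry on.

Call:
{"op": "play_rows", "data": {"deltas": [[-0.1, 0.013, 0, 0, 0, 0, -1], [-0.1, 0.013, 0, 0, 0, 0, -1], [-0.1, 0.013, 0, 0, 0, 0, -1], [-0.1, 0.013, 0, 0, 0, 0, -1], [-0.1, 0.013, 0, 0, 0, 0, -1], [-0.1, 0.013, 0, 0, 0, 0, -1], [-0.1, 0.013, 0, 0, 0, 0, -1], [-0.1, 0.013, 0, 0, 0, 0, -1]]}}

```text
time_s: 5.03
eef_pos: [589.3, -144.5, 133.7]
ee_rot: [0.001, 0.067, 0.998, -0.0]
force: [0.6, -0.0, 4.0]
grip_width: 0.0
```

Call:
{"op": "play_rows", "data": {"deltas": [[-0.1, 0.013, 0, 0, 0, 0, -1], [-0.1, 0.013, 0, 0, 0, 0, -1], [-0.1, 0.013, 0, 0, 0, 0, -1], [-0.1, 0.013, 0, 0, 0, 0, -1], [-0.08, 0.01, 0, 0, 0, 0, -1], [-0.08, 0.01, 0, 0, 0, 0, -1], [-0.08, 0.01, 0, 0, 0, 0, -1], [-0.08, 0.01, 0, 0, 0, 0, -1]]}}

```text
time_s: 5.7
eef_pos: [560.0, -140.5, 132.3]
ee_rot: [-0.0, 0.067, 0.998, 0.0]
force: [-0.4, 0.8, 0.9]
grip_width: 0.001
```

Call:
{"op": "play_rows", "data": {"deltas": [[-0.06, 0.008, 0, 0, 0, 0, -1], [-0.06, 0.008, 0, 0, 0, 0, -1], [-0.06, 0.008, 0, 0, 0, 0, -1], [-0.06, 0.008, 0, 0, 0, 0, -1], [-0.06, 0.008, 0, 0, 0, 0, -1], [-0.06, 0.008, 0, 0, 0, 0, -1], [-0.06, 0.008, 0, 0, 0, 0, -1], [-0.06, 0.008, 0, 0, 0, 0, -1]]}}

```text
time_s: 6.37
eef_pos: [540.9, -138.0, 132.5]
ee_rot: [-0.0, 0.067, 0.998, 0.0]
force: [0.3, -0.1, 0.8]
grip_width: -0.001
```

```bash
python3 - <<'E'
from rig import capture
import cv2
c=capture("side"); cv2.imwrite("pics/p3.png",cv2.resize(c["pixels"][90:230,180:400,::-1],None,fx=3,fy=3))
E
```

```text
(no output)
```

View pics/p3.png

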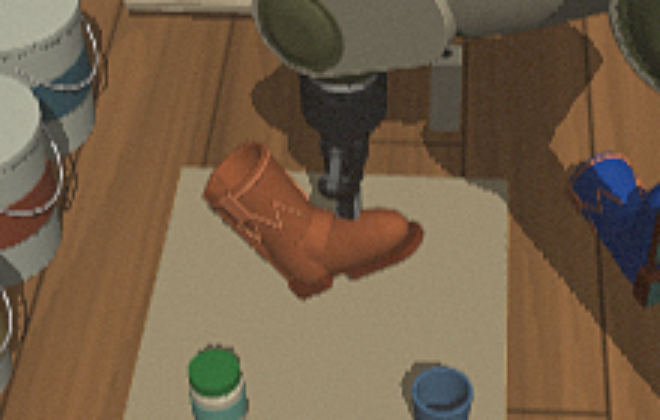

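The boot is at about 55–60° with the finger in the crook (345,205). I let it down slowly.

Call:
{"op": "play_rows", "data": {"deltas": [[-0.05, 0.007, 0, 0, 0, 0, -1], [-0.05, 0.007, 0, 0, 0, 0, -1], [-0.05, 0.007, 0, 0, 0, 0, -1], [-0.05, 0.007, 0, 0, 0, 0, -1], [-0.05, 0.007, 0, 0, 0, 0, -1], [-0.05, 0.007, 0, 0, 0, 0, -1], [-0.05, 0.007, 0, 0, 0, 0, -1], [-0.05, 0.007, 0, 0, 0, 0, -1]]}}

```text
time_s: 7.08
eef_pos: [525.0, -135.7, 132.5]
ee_rot: [-0.0, 0.067, 0.998, 0.0]
force: [-0.8, -0.3, -1.0]
grip_width: -0.001
```

Call:
{"op": "play_rows", "data": {"deltas": [[-0.06, 0.008, 0, 0, 0, 0, -1], [-0.06, 0.008, 0, 0, 0, 0, -1], [-0.06, 0.008, 0, 0, 0, 0, -1], [-0.06, 0.008, 0, 0, 0, 0, -1], [-0.06, 0.008, 0, 0, 0, 0, -1], [-0.06, 0.008, 0, 0, 0, 0, -1], [-0.06, 0.008, 0, 0, 0, 0, -1], [-0.06, 0.008, 0, 0, 0, 0, -1]]}}

```text
time_s: 7.75
eef_pos: [505.8, -133.2, 132.5]
ee_rot: [0.0, 0.067, 0.998, -0.0]
force: [-1.9, -0.8, -0.3]
grip_width: -0.003
```

Call:
{"op": "play_rows", "data": {"deltas": [[-0.06, 0.008, 0, 0, 0, 0, -1], [-0.06, 0.008, 0, 0, 0, 0, -1], [-0.06, 0.008, 0, 0, 0, 0, -1], [-0.06, 0.008, 0, 0, 0, 0, -1], [-0.06, 0.008, 0, 0, 0, 0, -1], [-0.06, 0.008, 0, 0, 0, 0, -1], [-0.1, 0.013, 0, 0, 0, 0, -1], [-0.2, 0.026, 0, 0, 0, 0, -1]]}}

```text
time_s: 8.42
eef_pos: [479.5, -129.8, 132.5]
ee_rot: [0.0, 0.067, 0.998, -0.0]
force: [0.9, -1.0, -0.1]
grip_width: 0.003
```

```bash
python3 - <<'E'
from rig import capture
import cv2
c=capture("side"); cv2.imwrite("pics/p4.png",cv2.resize(c["pixels"][90:230,180:400,::-1],None,fx=3,fy=3))
E
```

```text
(no output)
```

View pics/p4.png

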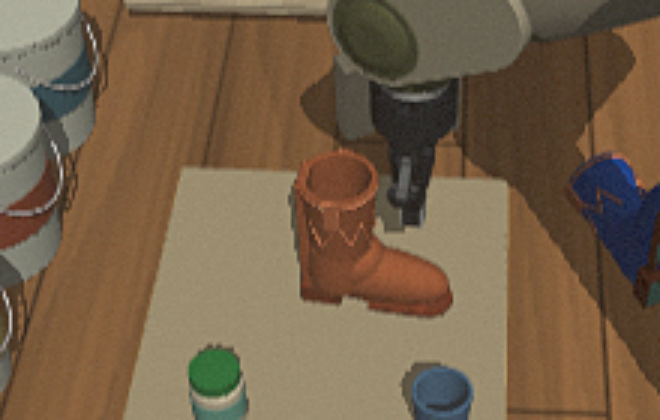

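Boot 1 stands at (345,230) with its heel in place. I rise and go to the second boot.

Call:
{"op": "play_rows", "data": {"deltas": [[-0.1, 0, 0.9, 0, 0, 0, -1], [0, 0, 0.9, 0, 0, 0, -1], [0, 0, 0.9, 0, 0, 0, -1], [0.03, 0.95, 0, 0, 0, -0.2, -1], [0.03, 0.95, 0, 0, 0, 0, -1], [0.03, 0.95, 0, 0, 0, 0, -1], [0.03, 0.95, 0, 0, 0, 0, -1], [0.03, 0.95, 0, 0, 0, 0, -1]]}}

```text
time_s: 9.13
eef_pos: [481.0, 62.0, 240.7]
ee_rot: [0.0, 0.078, 0.997, 0.0]
force: [0.6, -0.6, -0.6]
grip_width: 0.003
```

Call:
{"op": "play_rows", "data": {"deltas": [[0.03, 0.95, 0, 0, 0, 0, -1], [0.03, 0.95, 0, 0, 0, 0, -1], [0.03, 0.95, 0, 0, 0, 0, -1], [0.03, 0.95, 0, 0, 0, 0, -1], [0, 0, 0, 0, 0, 0, -1]]}}

```text
time_s: 9.55
eef_pos: [485.4, 217.4, 240.3]
ee_rot: [-0.0, 0.075, 0.997, 0.001]
force: [-0.7, 0.2, 0.9]
grip_width: 0.003
```

Call:
{"op": "play_rows", "data": {"deltas": [[0, -0.07, -0.8, 0, 0, 0, -1], [0, 0, -0.8, 0, 0, 0, -1], [0, 0, -0.7, 0, 0, 0, -1], [0, 0, -0.42, 0, 0, 0, -1], [0, 0, 0, 0, 0, 0, -1], [0, 0, 0, 0, 0, 0, -1]]}}

```text
time_s: 10.05
eef_pos: [486.3, 209.2, 131.8]
ee_rot: [-0.0, 0.078, 0.997, -0.0]
force: [-0.3, 0.2, 0.9]
grip_width: 0.001
```

Call:
{"op": "play_rows", "data": {"deltas": [[0.12, -0.019, 0, 0, 0, 0, -1], [0.12, -0.019, 0, 0, 0, 0, -1], [0.12, -0.019, 0, 0, 0, 0, -1], [0.12, -0.019, 0, 0, 0, 0, -1], [0.1, -0.016, 0, 0, 0, 0, -1], [0.1, -0.016, 0, 0, 0, 0, -1], [0.1, -0.016, 0, 0, 0, 0, -1], [0.1, -0.016, 0, 0, 0, 0, -1]]}}

```text
time_s: 10.72
eef_pos: [521.7, 204.1, 132.3]
ee_rot: [-0.0, 0.077, 0.997, 0.0]
force: [-3.7, 0.9, 7.7]
grip_width: -0.001
```

Call:
{"op": "play_rows", "data": {"deltas": [[0.1, -0.016, 0, 0, 0, 0, -1], [0.1, -0.016, 0, 0, 0, 0, -1], [0.1, -0.016, 0, 0, 0, 0, -1], [0.1, -0.016, 0, 0, 0, 0, -1], [0.1, -0.016, 0, 0, 0, 0, -1], [0.1, -0.016, 0, 0, 0, 0, -1], [0.1, -0.016, 0, 0, 0, 0, -1]]}}

```text
time_s: 11.3
eef_pos: [550.5, 199.6, 133.1]
ee_rot: [0.001, 0.077, 0.997, 0.0]
force: [-1.2, 0.4, 8.5]
grip_width: 0.003
```

```bash
python3 - <<'E'
from rig import capture
import cv2
c=capture("side"); cv2.imwrite("pics/q1.png",cv2.resize(c["pixels"][180:340,180:400,::-1],None,fx=3,fy=3))
E
```

```text
(no output)
```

View pics/q1.png

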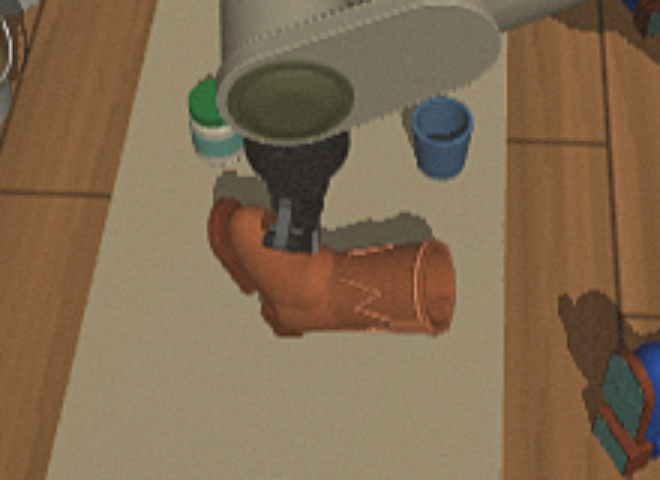

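The boot is tipping with the finger at (292,235). The finger is about 5 mm off the midline, so I ease back towards it while continuing.

Call:
{"op": "play_rows", "data": {"deltas": [[0.1, -0.006, 0, 0, 0, 0, -1], [0.1, -0.006, 0, 0, 0, 0, -1], [0.1, -0.006, 0, 0, 0, 0, -1], [0.1, -0.006, 0, 0, 0, 0, -1], [0.1, -0.006, 0, 0, 0, 0, -1], [0.1, -0.006, 0, 0, 0, 0, -1], [0.1, -0.006, 0, 0, 0, 0, -1], [0.1, -0.006, 0, 0, 0, 0, -1]]}}

```text
time_s: 12.02
eef_pos: [582.0, 197.4, 131.8]
ee_rot: [0.0, 0.077, 0.997, -0.0]
force: [-0.5, -2.1, 1.7]
grip_width: -0.002
```

Call:
{"op": "play_rows", "data": {"deltas": [[0.09, -0.014, 0, 0, 0, 0, -1], [0.09, -0.014, 0, 0, 0, 0, -1], [0.08, -0.013, 0, 0, 0, 0, -1], [0.08, -0.013, 0, 0, 0, 0, -1], [0.08, -0.013, 0, 0, 0, 0, -1], [0.08, -0.013, 0, 0, 0, 0, -1], [0.08, -0.013, 0, 0, 0, 0, -1], [0.08, -0.013, 0, 0, 0, 0, -1]]}}

```text
time_s: 12.68
eef_pos: [608.3, 193.2, 131.7]
ee_rot: [0.0, 0.077, 0.997, 0.0]
force: [-0.6, 0.5, 0.1]
grip_width: -0.0
```

Call:
{"op": "play_rows", "data": {"deltas": [[0.06, -0.009, 0, 0, 0, 0, -1], [0.06, -0.009, 0, 0, 0, 0, -1], [0.06, -0.009, 0, 0, 0, 0, -1], [0.06, -0.009, 0, 0, 0, 0, -1], [0.06, -0.009, 0, 0, 0, 0, -1], [0.06, -0.009, 0, 0, 0, 0, -1], [0.06, -0.009, 0, 0, 0, 0, -1], [0.06, -0.009, 0, 0, 0, 0, -1]]}}

```text
time_s: 13.35
eef_pos: [627.6, 190.3, 131.7]
ee_rot: [0.0, 0.077, 0.997, -0.0]
force: [0.5, -0.2, -0.4]
grip_width: 0.002
```

```bash
python3 - <<'E'
from rig import capture
import cv2
c=capture("side"); cv2.imwrite("pics/q2.png",cv2.resize(c["pixels"][180:340,180:400,::-1],None,fx=3,fy=3))
E
```

```text
(no output)
```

View pics/q2.png

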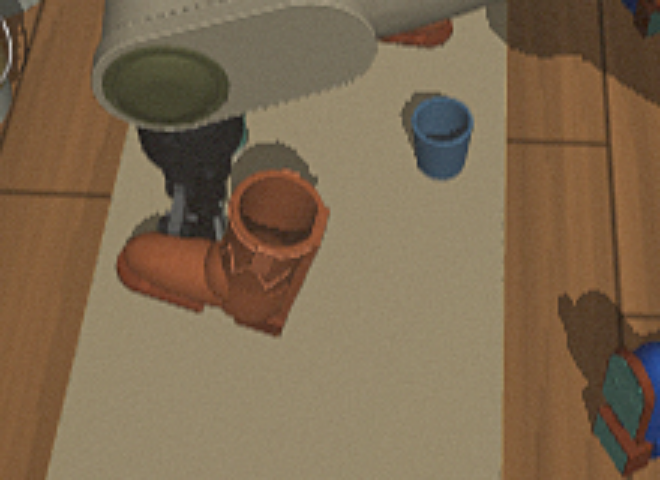

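The boot is leaning on the finger at about 70°, with its heel at (278,330). I let it down slowly.

Call:
{"op": "play_rows", "data": {"deltas": [[0.06, -0.009, 0, 0, 0, 0, -1], [0.06, -0.009, 0, 0, 0, 0, -1], [0.06, -0.009, 0, 0, 0, 0, -1], [0.06, -0.009, 0, 0, 0, 0, -1], [0.06, -0.009, 0, 0, 0, 0, -1], [0.06, -0.009, 0, 0, 0, 0, -1], [0.06, -0.009, 0, 0, 0, 0, -1], [0.06, -0.009, 0, 0, 0, 0, -1]]}}

```text
time_s: 14.07
eef_pos: [646.6, 187.4, 131.6]
ee_rot: [-0.0, 0.077, 0.997, -0.0]
force: [0.1, -0.0, -0.5]
grip_width: 0.0
```

Call:
{"op": "play_rows", "data": {"deltas": [[0.06, -0.009, 0, 0, 0, 0, -1], [0.06, -0.009, 0, 0, 0, 0, -1], [0.06, -0.009, 0, 0, 0, 0, -1], [0.06, -0.009, 0, 0, 0, 0, -1], [0.06, -0.009, 0, 0, 0, 0, -1], [0.06, -0.009, 0, 0, 0, 0, -1], [0.06, -0.009, 0, 0, 0, 0, -1], [0.06, -0.009, 0, 0, 0, 0, -1]]}}

```text
time_s: 14.73
eef_pos: [665.7, 184.6, 131.7]
ee_rot: [-0.0, 0.077, 0.997, 0.0]
force: [-0.0, 0.6, -0.4]
grip_width: -0.004
```

Call:
{"op": "play_rows", "data": {"deltas": [[0.15, -0.025, 0, 0, 0, 0, -1], [0.15, -0.025, 0, 0, 0, 0, -1], [0.15, -0.025, 0, 0, 0, 0, -1], [0, 0, 0.8, 0, 0, 0, -1], [0, 0, 0.8, 0, 0, 0, -1], [0, 0, 0.8, 0, 0, 0, -1], [-0.3, -0.9, 0, 0, 0, 0, -1], [-0.3, -0.9, 0, 0, 0, 0, -1]]}}

```text
time_s: 15.4
eef_pos: [660.5, 109.9, 229.9]
ee_rot: [0.003, 0.076, 0.997, 0.0]
force: [0.5, -1.6, -1.5]
grip_width: 0.0
```

Call:
{"op": "play_rows", "data": {"deltas": [[-0.3, -0.9, 0, 0, 0, 0, -1], [-0.3, -0.9, 0, 0, 0, 0, -1], [0, 0, 0, 0, 0, 0, -1], [0, 0, 0, 0, 0, 0, -1]]}}

```text
time_s: 15.73
eef_pos: [635.8, 35.8, 228.2]
ee_rot: [0.0, 0.079, 0.997, 0.0]
force: [0.4, 0.6, -0.6]
grip_width: -0.002
```

```bash
python3 - <<'E'
from rig import capture,sensors
from h import *; import pickle
np.set_printoptions(precision=1,suppress=True)
c=capture("side"); cv2.imwrite("pics/fin.png",c["pixels"][:,:,::-1])
B,P=boots(c)
for p,s in B: print(s,p.min(0),p.max(0))
for p,s in B:
    k=p[p[:,2]>168]
    if len(k)>20:
        # rim plane tilt
        A=np.c_[k[:,:2]-k[:,:2].mean(0),np.ones(len(k))]; print("rim",k.mean(0),len(k),np.linalg.lstsq(A,k[:,2],rcond=None)[0])
o=pickle.load(open("side.pkl","rb"));P0=cloud(o)
d=cv2.absdiff(c["pixels"],o["pixels"]).max(2)
for n,(u,v) in dict(jar=(252,222),cup=(327,225),bowl=(284,380),pa=(298,122),pb=(328,120)).items(): print(n,np.median(d[v-10:v+11,u-8:u+9]),P[v,u]-P0[v,u])
print(sensors.sense()["eef_pos"])
E
```

```text
[ 278  140   52   55 1477] [ 445.1 -178.9   28.1] [591.3 -98.5 176.8]
[ 219  235   58   56 1812] [572.8 156.1  28. ] [720.4 234.6 177.1]
[379 296  19  39 223] [275.6 282.3  28.5] [315.2 327.4 151.4]
rim [ 552.1 -137.1  172.2] 179 [  0.   -0.  172.2]
rim [610.9 197.6 172.6] 297 [ -0.   -0.  172.6]
jar 6.0 [ 202.  -742.3 -975.8]
cup 5.0 [-0.  -0.9 -1.2]
bowl 6.0 [-0.4  1.9  5.5]
pa 43.0 [ 0.  -0.3 -0.2]
pb 48.0 [ -3.9 512.9 426.2]
[636.   37.2 228. ]
```

View pics/fin.png

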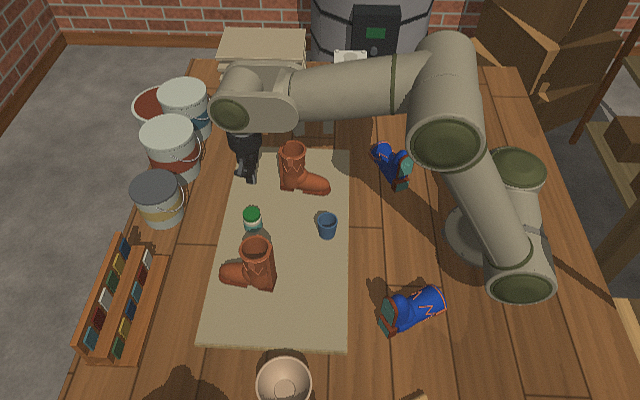

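Both boots stand upright at (300,170) and (250,265), and the jar (252,218), cup and bowl look unmoved. The odd depth readings for the jar and post b come from a depth dropout and from the arm hiding the post. I hand the job in.

```bash
python3 -c "
from rig import order; print(order.finish_job())"
```

```text
the job is handed in; nothing more can be done
None
```

Both terracotta boots are standing on their soles, and I handed the job in at about 16 s. I pushed each one over its heel with the shut fingers about 112 mm above the board, then let the shaft down slowly on the finger.

**Boots:** In the last picture both rims are level at full height, about 175 mm above the table. The heel backs are at x ≈ 591 and 573 mm, against 589–590 and 577–578 mm at the start. The largest tool force in the readings at the end of each move was about 9 N.

**Other things:**
- The cup, bowl and post a read within about 6 mm of their first readings.
- The jar's depth reading dropped out, but it looks unmoved in the picture.
- The arm hid post b (the colour check on post a was spoilt too), so I could not check it. The arm never came near it.

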